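# Weigh oiled ship-model gratings with tongs and rack them to dry

### The job

Set the empty scale to zero by turning its dial until the yellow line points at the red needle, then use the tongs from the rest to lay every freshly oiled dark grating (three to five) in the scale's pan, so that all lie in it together to be weighed. Then move them all with the tongs to the drying rack; in pan and rack each lies down, none on end or on top of another, and the fingers never touch the wet gratings. Finally hang the tongs back in their rest; leave the dial as set and everything else where it is.

Things in the scene. Friction and masses are not known exactly. Their poses are not given: they have to be found in the camera images.
- dial (a joint): angle of the scale's zero-setting dial about the vertical. rad, 0 = its yellow line points at the red needle of the empty scale (reads zero); positive = counterclockwise seen from above. Turns from -1.5 to 1.5, stays where it is left (friction 0.03 N m). Starts between 0.5 and 1.3.
- dial_grip (a point): dial: a black disc 72 mm across and 8 mm thick on top of the scale, with a bar grip 50 mm long, 13 mm wide, 26 mm high across its middle and a yellow zero line. This point is on the dial's axis, 10 mm below the bar's top, 16 mm above the disc. The bar runs along this frame's x (yellow line on its -x side): grip it across y. Turns with the dial.
- needle_tip (a point): red needle on the white ring around the dial, here 38 mm from the dial's axis: it moves round as the pan is loaded, and stands at its rest place while the pan is empty
- dial_zero (a point): outer end of the yellow zero line on the dial's disc, 34 mm from its axis
- pan_floor (a point): centre of the floor of the scale's square steel pan (inside 126 x 126 mm, lip 4 mm above the floor, floor 59 mm above the bench); x, y along its sides, z up. Sprung: sinks up to 6 mm under load (110 N/m). The dial's axis is 150 mm off along this frame's -x. The scale's housing is 280 x 140 mm, 42 mm high, fixed to the bench.
- rack_floor (a point): centre of the upper face of the low square drying rack of light wood with dark stripes (inside 126 x 126 mm, 8 mm above the bench, lip 4 mm above that); x, y along its sides, z up. Fixed to the bench. The lips of pan and rack are low enough for the tongs' tips to reach over.
- tongs_grip (a point): spring tongs hanging upright in a wooden rest: midway between their two blue finger pads, where they are squeezed. z up, jaws close along y. Pads 24 mm wide (x), from 21 mm below to 15 mm above this point, 54 mm over their outsides when relaxed. Each pushes out with 3 N relaxed plus 0.4 N per mm of its own travel, so the tongs are carried by squeezing the pads a few mm. 60 g in all.
- tongs_tips (a point): midway between the lower ends of the tongs' steel blades, 73 mm below tongs_grip. Blades 10 mm wide (x), 5 mm thick. The jaws move in parallel and never tilt: gap between the blades = width over the outsides of the blue pads less 22 mm (32 mm relaxed, 18 mm with the pads squeezed to 40 mm, shut at 24 mm).
- tongs_bar (a point): centre of the tongs' steel crossbar, 22 mm above tongs_grip: 104 mm long (x), 12 mm wide, 8 mm thick; the tongs' top is 10 mm above this point
- rest_seat (a point): where the centre of the tongs' crossbar belongs in the rest: the bar's ends lie on two upright cheeks (8 mm thick, 72 mm apart between centres along x), the blades hanging between. Cheek tops are 4 mm below this point, 108 mm above the bench; lips 8 mm high, 19 mm to either side (y), keep the bar in. Fixed to the bench; axes as those of the hanging tongs.
- grating1_center (a point): freshly oiled dark model-ship grating, a little perforated block 36 mm (x) x 18 mm (y) x 14 mm (z), 10 to 16 g, lying on the green board (6 mm thick); its centre. May be absent.
- grating2_center (a point): freshly oiled dark model-ship grating, a little perforated block 36 mm (x) x 18 mm (y) x 14 mm (z), 10 to 16 g, lying on the green board (6 mm thick); its centre. May be absent.
- grating3_center (a point): freshly oiled dark model-ship grating, a little perforated block 36 mm (x) x 18 mm (y) x 14 mm (z), 10 to 16 g, lying on the green board (6 mm thick); its centre. May be absent.
- grating4_center (a point): freshly oiled dark model-ship grating, a little perforated block 36 mm (x) x 18 mm (y) x 14 mm (z), 10 to 16 g, lying on the green board (6 mm thick); its centre. May be absent.
- grating5_center (a point): freshly oiled dark model-ship grating, a little perforated block 36 mm (x) x 18 mm (y) x 14 mm (z), 10 to 16 g, lying on the green board (6 mm thick); its centre. May be absent.
- glue: glue bottle, 36 mm across and 100 mm tall, standing; its underside's middle. To be left alone.
- oil_tin: squat oil can, 68 mm across and 70 mm tall, standing; its underside's middle. To be left alone.
- scalpel: scalpel, 145 mm long, lying flat; its underside's middle. To be left alone.
- sample: dry lighter-brown sample grating, 36 x 36 x 7 mm, lying flat on the bare bench; not one of those to be weighed; its underside's middle. To be left alone.
- sanding: cork sanding block, 90 x 50 x 28 mm; its underside's middle. To be left alone.
- pencil: yellow pencil, 154 mm long, lying flat; its underside's middle. To be left alone.
Mind the look-alikes: they are no part of the job. What is shaped like the part that bears rest_seat but green is not meant.

How it is judged:
By the outcome, as a careful person would: the job done as asked, in the order asked, and still so for the second after the job is handed in, with the robot touching nothing.
Of grating1, grating2, grating3, grating4, grating5 only 3 to 5 are there at a start; the rules pass over those that are not, and their reading is None.
At some moment in a run one of grating1, grating2, grating3, grating4, grating5 may be knocked a few centimetres aside while the robot is not near it.
It also fails if it takes over 210 s, if anything falls off the work surface, if the arm or the gripper's body presses on something with over 40 N, if the wrist force passes 120 N, or if a joint passes its speed limit or range.

### The arm

A 7-joint arm with a two-finger parallel gripper is mounted at the origin on the work surface. World frame = base frame: x ahead of the robot, y to its left, z up, the work surface at z = 0. Lengths are in m, angles in rad, forces in N, time in s.
With the tool pointing down it reaches from about 0.35 to 0.9 m from the base axis. Payload 8.1 kg.
Tool frame: the origin (TCP) lies between the finger pads; the fingertips stand ahead of it and the grasp point (between the pads) is the TCP (arm.nose_length is the z of the fingertips in the tool frame, in m); z points along the fingers, y is the line along which they close (so a half turn about z gives the same grasp; the last joint's range is limited). The gripper opens to 92 mm and grips with 3 to 60 N. Pads are 19 mm wide; open, the fingers measure 130 mm over their backs; the gripper's body (75 mm by 190 mm) begins 47 mm behind the grasp point.
Start: joints at [1.215, 0.434, 0.025, 1.573, -0.012, 1.134, -0.075], TCP at [0.156, -0.605, 0.246] pointing down, gripper open.
Joint ranges: [-2.62, 2.62], [-0.44, 2.09], [-1.27, 1.32], [0.08, 2.57], [-1.32, 4.46], [0.12, 2], [-2.74, 2.74]. Speed limits (rad/s): [2.22, 2.22, 3.01, 3.01, 3.14, 3.14, 3.14].

### API

Orientations are given as a rotation vector (axis times angle).
In Python, from cell import sensors, optics, arm gives the robot as it stands.
- The arm moves only by the tool arm_command, never from a script. Its argument "deltas" is one flat list of numbers, 7 for each row, row after row: the turn, a rotation vector about the world's x, y, z as a fraction of full scale, then the shift along the world's x, y, z as a fraction of full scale, then the finger opening in mm, from 0 to 91.8. In form: [wx, wy, wz, dx, dy, dz, fingers, wx, wy, wz, dx, dy, dz, fingers, ...]. A call has 1 to 20 rows; each row is the pose to reach, as a shift and turn from the pose commanded when the call began; what a row does not reach only later rows make up. Full scale, the value 1, is 1 m for a shift and 90 degrees for a turn. A row lasts 1/10 s, in which the tool goes at most 50 mm and 8.59 degrees, less where a joint would pass 70% of its speed; a pose out of reach is approached as far as the arm can. A call with a number of a shift or a turn outside -1 to 1 is refused whole. A call with a gripper value outside its range is refused whole. The fingers move at their own pace and stop on an object; "force" is the grip in N (left out, the last holds). Time passes only in rows, so rows that repeat a pose let the fingers close. It gives the time, the measured TCP pose, the force, the opening and the grip force at its end, in the units of the state.
- sensors.observe(): the state, without advancing time (a new reading comes with each control period).
- optics.get_image(name): name is "scene" or "top"; returns the picture (400x640x3 uint8, blue, green, red); there is no depth.
- optics.calibration(name): a dict with "camera_matrix" (3x3 intrinsics, pixels), "D" ([k1, k2, p1, p2, k3] as OpenCV has them; the pictures are not rectified), "rvec" (rotation vector, rad) and "tvec" (3), from world to camera coordinates, as OpenCV has them. Camera axes: x right, y down, z forward; pixel columns grow to the right and rows downward; lengths in m; the calibration is good to about 2 mm. A picture is of the moment at which its call begins. calibration takes no time and is no camera call.
- arm.sign_off(): hands the job in; it is judged then, once.
The state is a dict: "clock": time; "joints": joint angles; "dq": joint speeds; "joint_efforts": joint torques, N m; "position": TCP position; "ee_rot": TCP orientation; "force": force on the tool from outside, world axes, zero at the start; "ft_torque": the same for the moment, N m; "width": opening from 0.0 (shut) to 1.0 (fully open); "gripper_force": force on a finger pad.
Only numpy, scipy, OpenCV 4.12 (cv2) and the standard library are available. Lean on these libraries where they do the work, as an engineer would, in place of code of your own. Each camera call takes 0.05 s, during which the arm holds its last target. There are 200 camera calls.

## Working session

There is one attempt and no reset: what is moved stays moved. The work goes in short steps, Python scripts to look and compute and a tool call to move; the robot and the scene stay as the last step left them, time stands still between calls to the robot, and variables do not carry over. Pictures are saved under pics/ and viewed, at most 14 in all, crops included, and the job is handed in when it is done.

Besides the shell and the picture viewer there is one more tool, called as name(argument=value, ...), one argument or row to a line, values as JSON. arm_command: Moves the arm, as the interface text tells. Its arguments: {"type":"object","properties":{"deltas":{"type":"array","items":{"type":"number"}},"force":{"type":"number"}},"required":["deltas"]}

```bash
ls; mkdir -p pics; python3 - <<'E'
from cell import sensors, optics, arm
import cv2
for n in("top","scene"):
    cv2.imwrite(f"pics/{n}0.png",optics.get_image(n)); c=optics.calibration(n); print(n,c)
s=sensors.observe(); print(s, arm.nose_length)
E
```

```text
pics
top {'camera_matrix': array([[440.88599588,   0.        , 314.88531004],
       [  0.        , 440.88599588, 197.55856368],
       [  0.        ,   0.        ,   1.        ]]), 'D': array([-0.02923834,  0.        ,  0.        ,  0.        ,  0.        ]), 'rvec': array([ 2.1696458 , -2.12210795,  0.16773454]), 'tvec': array([0.02357553, 0.52251795, 1.29868226])}
scene {'camera_matrix': array([[445.27523294,   0.        , 319.04067819],
       [  0.        , 445.27523294, 193.96605601],
       [  0.        ,   0.        ,   1.        ]]), 'D': array([-0.08726369,  0.        ,  0.        ,  0.        ,  0.        ]), 'rvec': array([ 1.66792979,  2.11484358, -0.67426001]), 'tvec': array([ 0.0697381 , -0.36261988,  1.49741365])}
{'clock': 0.1, 'joints': array([ 1.21539021,  0.43512437,  0.02498549,  1.57399439, -0.01160131,
        1.13398347, -0.07513871]), 'dq': array([-6.16832285e-05,  3.01064826e-04,  1.99979470e-04, -2.49507054e-03,
       -1.14181024e-03, -2.15235973e-04,  8.61725118e-05]), 'joint_efforts': array([ 3.85473380e-03, -6.69132471e+01,  9.88401622e-01, -3.15153122e+01,
       -6.04896247e-02,  3.72901373e-02,  7.21478318e-05]), 'position': array([ 0.15616671, -0.60474109,  0.24504607]), 'ee_rot': array([-3.11523098e+00, -3.95696545e-01,  4.68381167e-04]), 'force': array([ 0.57206081,  0.79528339, -0.35815048]), 'ft_torque': array([ 0.00812903, -0.01769139,  0.02717246]), 'gripper_force': 0.0, 'width': 1.0011594029309896} 0.019
```

View pics/top0.png

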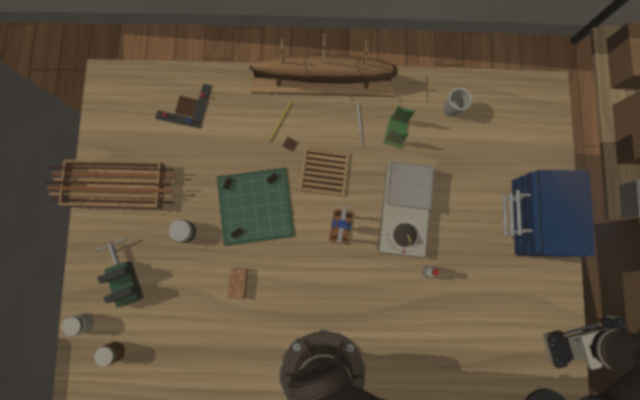

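View pics/scene0.png

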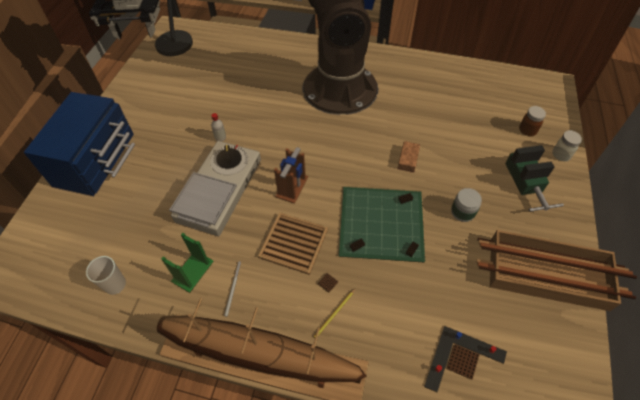

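```bash
cat >h.py <<'E'
import numpy as np, cv2
from cell import sensors, optics, arm
def cal(n):
    c=optics.calibration(n); return c["camera_matrix"],c["D"],c["rvec"],c["tvec"]
def w(n,uv,z):
    K,D,r,t=cal(n); R=cv2.Rodrigues(r)[0]
    p=cv2.undistortPoints(np.array(uv,float).reshape(-1,1,2),K,D)[:,0]
    d=np.c_[p,np.ones(len(p))]@R; o=-R.T@t
    return o+d*((z-o[2])/d[:,2])[:,None]
def px(n,P):
    K,D,r,t=cal(n); return cv2.projectPoints(np.array(P,float).reshape(-1,1,3),r,t,K,D)[0][:,0]
def crop(im,x,y,wd,ht,k):
    c=cv2.resize(im[y:y+ht,x:x+wd],None,fx=k,fy=k,interpolation=cv2.INTER_CUBIC)
    c=cv2.convertScaleAbs(c,alpha=1.5,beta=10)
    for i in range(0,wd,10): cv2.putText(c,str(x+i),(i*k,8),0,.3,(255,255,255),1); cv2.line(c,(i*k,8),(i*k,14),(255,255,255),1)
    for i in range(0,ht,10): cv2.putText(c,str(y+i),(0,i*k+4),0,.3,(0,255,255),1); cv2.line(c,(20,i*k),(26,i*k),(0,255,255),1)
    return c
def st():
    s=sensors.observe(); R=cv2.Rodrigues(s["ee_rot"])[0]
    print("t",s["clock"].round(2) if hasattr(s["clock"],"round") else s["clock"],"p",s["position"].round(4),"yaw of y-axis",np.degrees(np.arctan2(R[1,1],R[0,1])).round(2),"zax",R[:,2].round(3),"w",round(s["width"]*91.8,1),"F",s["force"].round(1),"q",s["joints"].round(2)); return s
E
python3 - <<'E'
from h import *
t=cv2.imread("pics/top0.png")
cv2.imwrite("pics/c1.png",crop(t,320,155,120,110,6)[:600])
cv2.imwrite("pics/c2.png",crop(t,212,140,145,110,5)[:600])
E
```

```text
(no output)
```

View pics/c1.png

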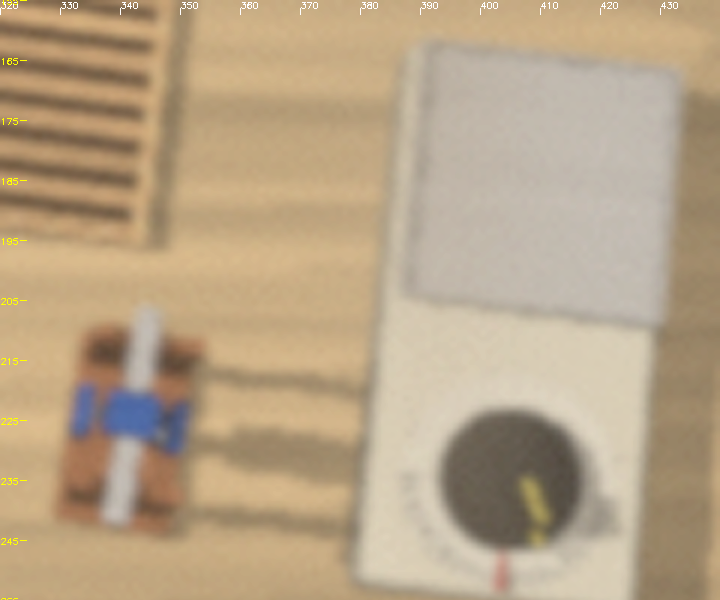

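View pics/c2.png

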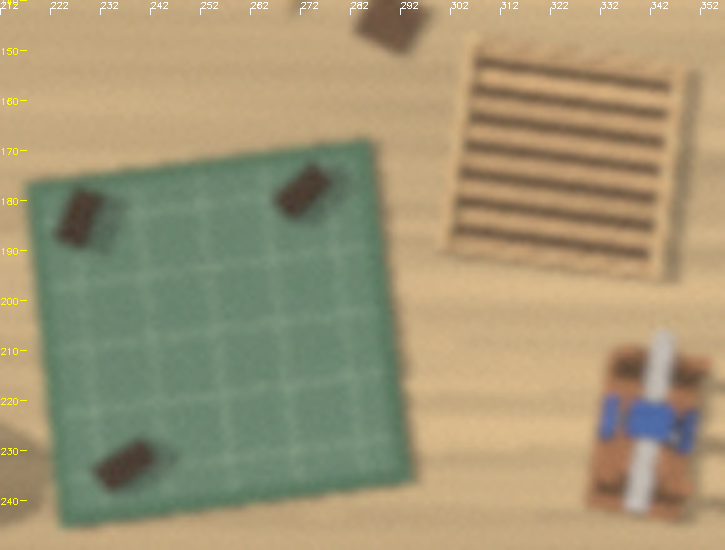

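```bash
python3 - <<'E'
from h import *
ang=lambda v:np.degrees(np.arctan2(v[1],v[0])).round(1)
P=w("top",[(390.8,161.7),(433.7,166.3),(430,209.2),(387.5,204.5)],.063); print("pan",P.round(4),P.mean(0),[ang(P[1]-P[0]),ang(P[2]-P[3]),ang(P[0]-P[3]),ang(P[1]-P[2])])
R=w("top",[(307,149),(350,154.4),(345.4,195.6),(300.4,189.4)],.012); print("rack",R.round(4),R.mean(0),[ang(R[1]-R[0]),ang(R[2]-R[3]),ang(R[0]-R[3]),ang(R[1]-R[2])])
D=w("top",[(405.2,234.8)],.05)[0]; N=w("top",[(403.7,247.5)],.044)[0]; Z=w("top",[(409.7,245.5)],.05)[0]
print("dial",D,"needle",N-D,ang(N-D),np.hypot(*(N-D)[:2]),"zero",ang(Z-D),np.hypot(*(Z-D)[:2]))
B=w("top",[(344.5,206.3),(339.5,242)],.116); print("bar",B,B.mean(0),ang(B[0]-B[1]),np.linalg.norm(B[0]-B[1]))
for n,im in(("top",cv2.imread("pics/top0.png")),("scene",cv2.imread("pics/scene0.png"))):
    seeds=[(228,183.6),(272.4,178),(237.2,233.2)]
    S=px(n,w("top",seeds,.013))
    if n=="scene": print(px("scene",[[*D[:2],.05],[*N[:2],.044],[*P.mean(0)[:2],.063],[*R.mean(0)[:2],.012],[*B.mean(0)[:2],.12]]).round(1))
    for s in S:
        x,y=s.round().astype(int); r=14; k=6
        c=im[y-r:y+r,x-r:x+r].astype(int); 
        c=cv2.resize(c.astype(np.uint8),None,fx=k,fy=k,interpolation=cv2.INTER_CUBIC).astype(int)
        m=((c[...,1]-c[...,2])<4).astype(np.uint8)  # not green
        nn,l,stt,cen=cv2.connectedComponentsWithStats(m); i=l[r*k,r*k] or 1+np.argmax(stt[1:,4])
        q=cv2.minAreaRect(np.argwhere(l==i)[:,::-1].astype(np.float32))
        b=(cv2.boxPoints(q)+.5)/k-.5+[x-r,y-r]; ctr=(cen[i]+.5)/k-.5+[x-r,y-r]
        W=w(n,b,.016); e=[W[1]-W[0],W[2]-W[1]]; L=max(e,key=np.linalg.norm)
        print(n,s.round(1),ctr.round(1),"c",w(n,[ctr],.014)[0].round(4),"long",ang(L),[round(np.linalg.norm(v),4) for v in e])
E
```

```text
pan [[ 0.6331 -0.1919  0.063 ]
 [ 0.6221 -0.3221  0.063 ]
 [ 0.491  -0.3085  0.063 ]
 [ 0.5023 -0.1815  0.063 ]] [ 0.56211189 -0.25098886  0.063     ] [np.float64(-94.9), np.float64(-95.1), np.float64(-4.6), np.float64(-5.9)]
rack [[ 0.6801  0.0632  0.012 ]
 [ 0.6658 -0.0725  0.012 ]
 [ 0.5343 -0.0594  0.012 ]
 [ 0.5506  0.0805  0.012 ]] [0.60769554 0.00295656 0.012     ] [np.float64(-96.0), np.float64(-96.6), np.float64(-7.6), np.float64(-5.7)]
dial [ 0.41411046 -0.23636572  0.05      ] needle [-0.03752013  0.00352269 -0.006     ] 174.6 0.03768513524132634 zero -157.3 0.034131292045880106
bar [[ 0.48695398 -0.04951171  0.116     ]
 [ 0.38519848 -0.03661016  0.116     ]] [ 0.43607623 -0.04306094  0.116     ] -7.2 0.10257013124231489
top [228.  183.6] [227.4 183.1] c [0.5649 0.3078 0.014 ] long -19.0 [np.float64(0.0352), np.float64(0.0199)]
top [272.4 178. ] [272.1 177.8] c [0.5848 0.1694 0.014 ] long -48.0 [np.float64(0.0361), np.float64(0.0201)]
top [237.2 233.2] [236.7 232.7] c [0.4118 0.2716 0.014 ] long -55.9 [np.float64(0.0351), np.float64(0.0188)]
[[228.2 157. ]
 [234.3 148.8]
 [202.7 195.1]
 [291.6 238.9]
 [289.9 159.1]]
scene [410.7 247.8] [411.5 248.8] c [0.5666 0.3083 0.014 ] long 160.1 [np.float64(0.0427), np.float64(0.0204)]
scene [356.3 244. ] [356.6 244.6] c [0.5866 0.1697 0.014 ] long 134.5 [np.float64(0.0403), np.float64(0.024)]
scene [404.5 197. ] [405.2 197.9] c [0.4137 0.2723 0.014 ] long 123.9 [np.float64(0.0419), np.float64(0.0251)]
```

arm_command(
  deltas=[0,0,0.03,0.06,0.09,0,45,0,0,0.06,0.13,0.18,0,45,0,0,0.09,0.19,0.27,0,45,0,0,0.091,0.23,0.33,0,45,0,0,0.091,0.258,0.368,0,45,0,0,0.091,0.258,0.368,-0.04,45,0,0,0.091,0.258,0.368,-0.08,45,0,0,0.091,0.258,0.368,-0.11,45,0,0,0.091,0.258,0.368,-0.12,45,0,0,0.091,0.258,0.368,-0.12,45,0,0,0.091,0.258,0.368,-0.12,45],
  force=15,
)

```text
clock: 1.2
position: [0.4146, -0.2324, 0.1228]
ee_rot: [-3.074, -0.626, 0.005]
force: [0.3, 0.1, 0.3]
width: 0.488
gripper_force: 0.0
```

```bash
python3 -c "
from h import *
st()"
```

```text
t 1.2 p [ 0.4146 -0.2324  0.1228] yaw of y-axis -66.96 zax [-0.004  0.004 -1.   ] w 44.8 F [0.3 0.1 0.3] q [ 0.57  0.36 -0.21  2.06  0.11  0.74 -0.88]
```

arm_command(
  deltas=[0,0,0,0,0,0,45,0,0,0,0,0,-0.025,45,0,0,0,0,0,-0.047,45,0,0,0,0,0,-0.047,45,0,0,0,0,0,-0.047,45],
)

```text
clock: 1.7
position: [0.414, -0.2383, 0.0796]
ee_rot: [3.08, 0.615, -0.0]
force: [0.6, -0.9, 0.8]
width: 0.49
gripper_force: 0.0
```

```bash
python3 -c "
from h import *
st()"
```

```text
t 1.7 p [ 0.414  -0.2383  0.0796] yaw of y-axis -67.43 zax [ 0.    -0.001 -1.   ] w 45.0 F [ 0.6 -0.9  0.8] q [ 0.56  0.43 -0.19  2.09  0.14  0.63 -0.9 ]
```

arm_command(
  deltas=[0,0,0,0,0.001,-0.007,45,0,0,0,0,0.001,-0.007,45,0,0,0,0,0.001,-0.007,10,0,0,0,0,0.001,-0.007,10,0,0,0,0,0.001,-0.007,10,0,0,0,0,0.001,-0.007,10,0,0,0,0,0.001,-0.007,10,0,0,0,0,0.001,-0.007,10],
  force=15,
)

```text
clock: 2.5
position: [0.4153, -0.2359, 0.0732]
ee_rot: [3.079, 0.618, 0.003]
force: [-1.5, 3.8, 11.1]
width: 0.143
gripper_force: 17.9
```

```bash
python3 -c "
from h import *
st()"
```

```text
t 2.5 p [ 0.4153 -0.2359  0.0732] yaw of y-axis -67.31 zax [ 0.002 -0.001 -1.   ] w 13.1 F [-1.5  3.8 11.1] q [ 0.55  0.44 -0.19  2.1   0.14  0.61 -0.91]
```

arm_command(
  deltas=[0,0,0,0,0,0.002,10,0,0,-0.05,0,0,0.002,10,0,0,-0.1,0,0,0.002,10,0,0,-0.15,0,0,0.002,10,0,0,-0.2,0,0,0.002,10,0,0,-0.25,0,0,0.002,10,0,0,-0.3,0,0,0.002,10,0,0,-0.312,0,0,0.002,10,0,0,-0.312,0,0,0.002,10,0,0,-0.312,0,0,0.002,10,0,0,-0.312,0,0,0.002,10],
)

```text
clock: 3.6
position: [0.4149, -0.2361, 0.074]
ee_rot: [3.138, -0.146, 0.002]
force: [4.5, 1.5, -2.6]
width: 0.142
gripper_force: 15.0
```

```bash
python3 -c "
from h import *
st()"
```

```text
t 3.6 p [ 0.4149 -0.2361  0.074 ] yaw of y-axis -95.33 zax [ 0.001 -0.    -1.   ] w 13.0 F [ 4.5  1.5 -2.6] q [ 0.45  0.43 -0.06  2.11  0.04  0.6  -1.3 ]
```

arm_command(
  deltas=[0,0,0,0,0,0,30,0,0,0,0,0,0,30,0,0,0,0,0,0,30,0,0,0,0,0,0.05,30,0,0,0,0,0,0.1,70,0,0,0,0,0,0.15,70,0,0,-0.02,0.01,0.05,0.18,70,0,0,-0.02,0.021,0.1,0.18,70,0,0,-0.02,0.021,0.15,0.18,70,0,0,-0.02,0.021,0.2,0.18,70,0,0,-0.02,0.021,0.25,0.18,70,0,0,-0.02,0.021,0.297,0.18,70,0,0,-0.02,0.021,0.297,0.18,70],
)

```text
clock: 4.9
position: [0.4345, 0.0668, 0.2541]
ee_rot: [-3.134, 0.185, -0.0]
force: [0.3, -0.7, 0.2]
width: 0.762
gripper_force: 0.0
```

```bash
python3 - <<'E'
from h import *
st()
a=optics.get_image("top");b=optics.get_image("scene")
cv2.imwrite("pics/a1.png",a);cv2.imwrite("pics/b1.png",b)
cv2.imwrite("pics/c3.png",np.hstack([crop(a,380,210,50,50,8),crop(b,205,130,50,50,8)]))
E
```

```text
t 4.9 p [0.4345 0.0668 0.2541] yaw of y-axis -96.74 zax [ 0.     0.002 -1.   ] w 70.0 F [ 0.3 -0.7  0.2] q [-0.    0.15 -0.3   1.97  0.05  1.04 -2.02]
```

View pics/c3.png

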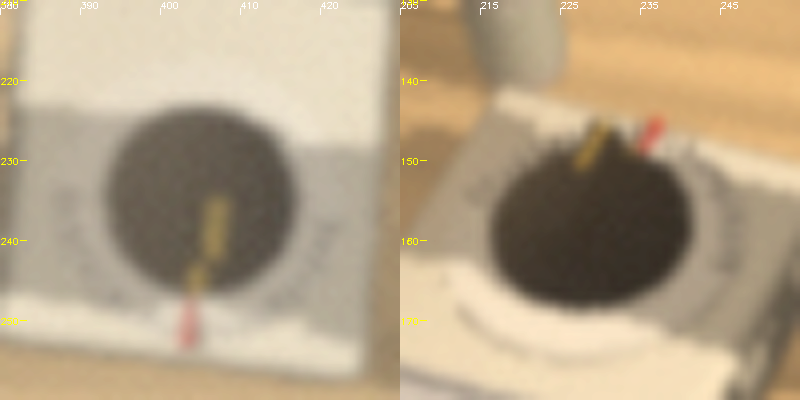

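```bash
python3 - <<'E'
from h import *
ang=lambda v:np.degrees(np.arctan2(v[1],v[0])).round(1)
im=cv2.imread("pics/a1.png").astype(int)
d=w("top",[(405.1,234.6)],.05)[0]; print(d)
N=w("top",[(403.7,248.5),(403.5,253)],.044)
print("needle",[ang(n-d) for n in N],ang(N[1]-N[0]))
Z=w("top",[(404.3,246),(405,243.5)],.05); print("disc line",[ang(z-d) for z in Z])
Y=w("top",[(407.1,235),(406.3,242.5)],.076); print("bar line",ang(Y[1]-Y[0]),Y-d)
S=w("scene",[(235.0,148.8),(236.9,145.2)],.044); print("needle sc",[ang(n-d) for n in S])
Y=w("scene",[(227.5,150.5),(231,145.5)],.076); print("bar line sc",ang(Y[1]-Y[0]),[ang(y-d) for y in Y],Y-d)
E
```

```text
[ 0.41469998 -0.23607135  0.05      ]
needle [np.float64(175.5), np.float64(175.9)] 177.0
disc line [np.float64(175.5), np.float64(178.9)]
bar line 173.4 [[-0.00288968 -0.00037157  0.026     ]
 [-0.02478401  0.00215743  0.026     ]]
needle sc [np.float64(172.1), np.float64(173.5)]
bar line sc 170.8 [np.float64(155.4), np.float64(168.6)] [[-0.00312127  0.00142739  0.026     ]
 [-0.02282086  0.00460334  0.026     ]]
```

```bash
python3 - <<'E'
from h import *
out=[]
for n,f,(x,y,W,H) in(("top","top0",(325,205,40,40)),("scene","scene0",(270,140,45,50))):
    c=cv2.imread(f"pics/{f}.png")[y:y+H,x:x+W].astype(float)
    m=(c[...,0]-c[...,2])>25
    l=cv2.connectedComponentsWithStats(m.astype(np.uint8)); print(n,l[2][1:,4],(l[3][1:]+[x,y]).round(1))
b=cv2.imread("pics/scene0.png"); cv2.imwrite("pics/c4.png",np.hstack([crop(b,265,135,50,70,8),crop(b,185,180,50,70,8)]))
print(px("scene",[[.4361,-.0431,.09],[.4361,-.0431,.116],[.487,-.0495,.116],[.3852,-.0366,.116]]).round(1))
E
```

```text
top [12 53  6] [[333.5 223. ]
 [341.9 223.9]
 [348.8 226.3]]
scene [67 38] [[289.6 160.5]
 [298.9 168.9]]
[[290.6 166.2]
 [289.9 160. ]
 [282.1 174.6]
 [297.4 146.2]]
```

View pics/c4.png

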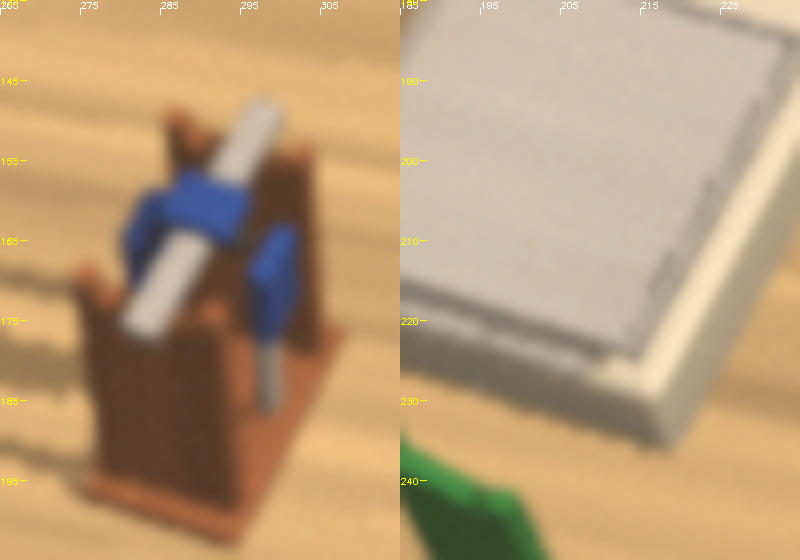

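arm_command(
  deltas=[0,0,0.09,0,-0.01,0,70,0,0,0.18,0,-0.02,0,70,0,0,0.27,0,-0.03,0,70,0,0,0.36,0,-0.04,0,70,0,0,0.45,0,-0.05,0,70,0,0,0.54,0.001,-0.06,0,70,0,0,0.63,0.001,-0.07,0,70,0,0,0.72,0.001,-0.08,0,70,0,0,0.81,0.001,-0.09,0,70,0,0,0.9,0.001,-0.1,0,70,0,0,1,0.001,-0.103,0,70,0,0,1,0.001,-0.103,0,70],
)

```text
clock: 6.2
position: [0.4357, -0.0448, 0.2535]
ee_rot: [2.358, 2.076, -0.002]
force: [-0.1, -0.3, -0.3]
width: 0.762
gripper_force: 0.0
```

arm_command(
  deltas=[0,0,0.09,0,0,0,70,0,0,0.18,0,0,0,70,0,0,0.27,0,0,0,70,0,0,0.36,0,0,0,70,0,0,0.45,0,0,0,70,0,0,0.54,0,0,0,70,0,0,0.63,0,0,0,70,0,0,0.72,0,0,0,70,0,0,0.81,0,0,-0.02,70,0,0,0.9,0,0,-0.06,70,0,0,1,0,0,-0.09,70,0,0,1,0,0,-0.1,70,0,0,1,0,0,-0.1,70,0,0,1,0,0,-0.1,70],
)

```text
clock: 7.6
position: [0.437, -0.0424, 0.1547]
ee_rot: [0.206, 3.134, -0.0]
force: [0.4, -0.1, 0.5]
width: 0.769
gripper_force: 0.0
```

```bash
python3 -c "
from h import *
st()"
```

```text
t 7.6 p [ 0.437  -0.0424  0.1547] yaw of y-axis 82.49 zax [ 0.001 -0.    -1.   ] w 70.6 F [ 0.4 -0.1  0.5] q [ 0.43  0.3  -0.55  2.09  0.22  0.81  1.19]
```

arm_command(
  deltas=[0,0,0,0,-0.001,-0.02,70,0,0,0,0,-0.001,-0.04,70,0,0,0,0,-0.001,-0.055,70,0,0,0,0,-0.001,-0.065,70,0,0,0,0,-0.001,-0.065,70,0,0,0,0,-0.001,-0.065,70,0,0,0,0,-0.001,-0.065,60,0,0,0,0,-0.001,-0.065,52,0,0,0,0,-0.001,-0.065,48,0,0,0,0,-0.001,-0.065,46,0,0,0,0,-0.001,-0.065,46,0,0,0,0,-0.001,-0.065,46],
  force=12,
)

```text
clock: 8.8
position: [0.4368, -0.0432, 0.0891]
ee_rot: [0.198, 3.134, -0.0]
force: [-0.3, -0.3, 6.0]
width: 0.498
gripper_force: 4.8
```

```bash
python3 -c "
from h import *
st()"
```

```text
t 8.8 p [ 0.4368 -0.0432  0.0891] yaw of y-axis 82.78 zax [ 0.001 -0.    -1.   ] w 45.7 F [-0.3 -0.3  6. ] q [ 0.37  0.41 -0.5   2.16  0.32  0.65  1.1 ]
```

arm_command(
  deltas=[0,0,0,0,0,0.02,46,0,0,0,0,0,0.04,46,0,0,0,0,0,0.06,46,0,0,0,0,0,0.08,46,0,0,0,0,0,0.1,46,0,0,0,0,0,0.12,46,0,0,0,0,0,0.13,46,0,0,0,0,0,0.13,46],
)

```text
clock: 9.6
position: [0.4369, -0.0432, 0.2196]
ee_rot: [0.198, 3.133, -0.0]
force: [0.5, 0.0, -0.8]
width: 0.504
gripper_force: 4.8
```

```bash
cat >> h.py <<'E'
ang=lambda v:np.degrees(np.arctan2(v[1],v[0])).round(1)
def grat(im,n,seed,zc=.014,zt=.016,thr=4,r=14,k=6,dark=None):
    x,y=np.round(px(n,[seed])[0]).astype(int)
    c=cv2.resize(im[y-r:y+r,x-r:x+r],None,fx=k,fy=k,interpolation=cv2.INTER_CUBIC).astype(int)
    m=(((c[...,1]-c[...,2])<thr) if dark is None else (c.max(2)<dark)).astype(np.uint8)
    nn,l,s,cen=cv2.connectedComponentsWithStats(m); i=l[r*k,r*k] or 1+np.argmax(s[1:,4])
    b=(cv2.boxPoints(cv2.minAreaRect(np.argwhere(l==i)[:,::-1].astype(np.float32)))+.5)/k-.5+[x-r,y-r]
    ctr=(cen[i]+.5)/k-.5+[x-r,y-r]; W=w(n,b,zt); e=[W[1]-W[0],W[2]-W[1]]
    L=max(e,key=np.linalg.norm); print(n,"c",w(n,[ctr],zc)[0].round(4),"long",ang(L),[round(np.linalg.norm(v),3) for v in e])
E
python3 - <<'E'
from h import *
st(); a=optics.get_image("top"); b=optics.get_image("scene"); cv2.imwrite("pics/a2.png",a); cv2.imwrite("pics/b2.png",b)
for s in((.565,.308,.013),(.585,.1695,.013),(.412,.272,.013)):
    grat(a,"top",s); grat(b,"scene",s)
cv2.imwrite("pics/c5.png",np.vstack([a[140:260,200:360],b[130:250,260:420]]).repeat(2,0).repeat(2,1))
E
```

```text
t 9.6 p [ 0.4369 -0.0432  0.2196] yaw of y-axis 82.77 zax [ 0.002 -0.    -1.   ] w 46.3 F [ 0.5  0.  -0.8] q [ 0.48  0.21 -0.58  2.    0.14  0.96  1.27]
top c [0.5652 0.3077 0.014 ] long -20.9 [np.float64(0.035), np.float64(0.02)]
scene c [0.5666 0.3084 0.014 ] long 159.6 [np.float64(0.043), np.float64(0.02)]
top c [0.5847 0.1693 0.014 ] long -48.4 [np.float64(0.036), np.float64(0.02)]
scene c [0.5865 0.1696 0.014 ] long 133.9 [np.float64(0.04), np.float64(0.024)]
top c [0.4118 0.2719 0.014 ] long -56.1 [np.float64(0.035), np.float64(0.019)]
scene c [0.4139 0.2722 0.014 ] long 124.5 [np.float64(0.042), np.float64(0.025)]
```

View pics/c5.png

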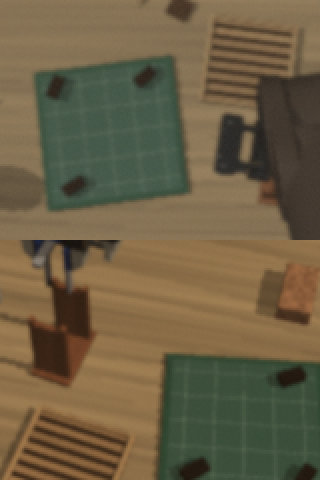

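arm_command(
  deltas=[0,0,-0.05,0.02,0.028,0,49,0,0,-0.12,0.045,0.065,0,49,0,0,-0.2,0.075,0.105,0,49,0,0,-0.28,0.105,0.15,0,49,0,0,-0.36,0.13,0.19,-0.02,49,0,0,-0.42,0.145,0.208,-0.05,49,0,0,-0.448,0.148,0.2125,-0.08,49,0,0,-0.448,0.148,0.2125,-0.09,49,0,0,-0.448,0.148,0.2125,-0.09,49,0,0,-0.448,0.148,0.2125,-0.09,49],
)

```text
clock: 10.7
position: [0.5843, 0.1685, 0.1293]
ee_rot: [1.266, 2.875, -0.0]
force: [-0.4, -0.3, -0.1]
width: 0.532
gripper_force: 4.2
```

```bash
python3 -c "
from h import *
st()"
```

```text
t 10.7 p [0.5843 0.1685 0.1293] yaw of y-axis 42.48 zax [ 0. -0. -1.] w 48.9 F [-0.4 -0.3 -0.1] q [-0.08  0.56 -0.42  1.72  0.28  0.92  0.13]
```

Good. Descend and squeeze.

arm_command(
  deltas=[0,0,0,0.001,0.001,-0.015,49,0,0,0,0.001,0.001,-0.03,49,0,0,0,0.001,0.001,-0.042,49,0,0,0,0.001,0.001,-0.048,49,0,0,0,0.001,0.001,-0.048,49,0,0,0,0.001,0.001,-0.048,44,0,0,0,0.001,0.001,-0.048,40,0,0,0,0.001,0.001,-0.048,36,0,0,0,0.001,0.001,-0.048,36,0,0,0,0.001,0.001,-0.048,36,0,0,0,0.001,0.001,-0.048,36],
  force=12,
)

```text
clock: 11.8
position: [0.5856, 0.1705, 0.0812]
ee_rot: [1.266, 2.875, 0.001]
force: [-0.2, 0.1, 3.5]
width: 0.435
gripper_force: 11.9
```

```bash
python3 -c "
from h import *
st()"
```

```text
t 11.8 p [0.5856 0.1705 0.0812] yaw of y-axis 42.47 zax [ 0.001  0.    -1.   ] w 39.9 F [-0.2  0.1  3.5] q [-0.1   0.62 -0.4   1.75  0.31  0.83  0.09]
```

arm_command(
  deltas=[0,0,0,0,0,0.015,36,0,0,0,0,0,0.045,36,0,0,0,0,0,0.08,36,0,0,-0.04,0.001,-0.02,0.11,36,0,0,-0.08,0.003,-0.05,0.13,36,0,0,-0.13,0.004,-0.085,0.13,36,0,0,-0.18,0.005,-0.12,0.13,36,0,0,-0.23,0.006,-0.155,0.13,36,0,0,-0.28,0.008,-0.19,0.13,36,0,0,-0.33,0.009,-0.225,0.13,36,0,0,-0.38,0.01,-0.26,0.13,36,0,0,-0.43,0.012,-0.295,0.13,36,0,0,-0.47,0.013,-0.33,0.13,36,0,0,-0.5,0.015,-0.365,0.13,36,0,0,-0.52,0.016,-0.395,0.13,36,0,0,-0.53,0.017,-0.415,0.12,36,0,0,-0.533,0.017,-0.425,0.1,36,0,0,-0.533,0.017,-0.425,0.085,36,0,0,-0.533,0.017,-0.425,0.085,36,0,0,-0.533,0.017,-0.425,0.085,36],
)

```text
clock: 13.8
position: [0.6024, -0.2528, 0.1656]
ee_rot: [-2.322, -2.114, -0.001]
force: [-0.1, -0.1, -0.1]
width: 0.432
gripper_force: 11.9
```

```bash
python3 - <<'E'
from h import *
st(); b=optics.get_image("scene"); cv2.imwrite("pics/b3.png",b)
cv2.imwrite("pics/c6.png",crop(b,150,120,120,110,6)[:600])
E
```

```text
t 13.8 p [ 0.6024 -0.2528  0.1656] yaw of y-axis -5.37 zax [-0.001  0.001 -1.   ] w 39.6 F [-0.1 -0.1 -0.1] q [ 0.43  0.56 -0.17  1.58  0.1   1.01  0.14]
```

View pics/c6.png

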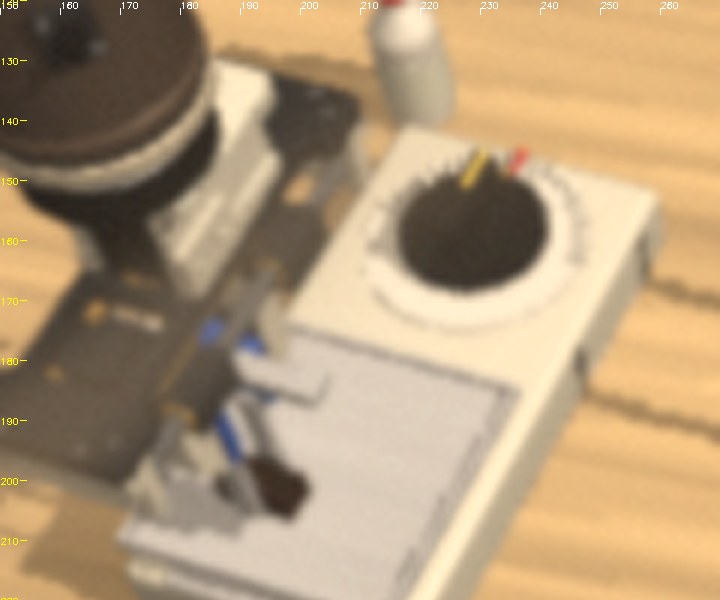

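arm_command(
  deltas=[0,0,0,0,0,-0.012,36,0,0,0,0,0,-0.024,36,0,0,0,0,0,-0.03,36,0,0,0,0,0,-0.031,36,0,0,0,0,0,-0.031,36,0,0,0,0,0,-0.031,40,0,0,0,0,0,-0.031,44,0,0,0,0,0,-0.031,48,0,0,0,0,0,-0.031,48,0,0,0,0,0,-0.031,48,0,0,0,0,0,-0.02,48,0,0,0,0,0,0.01,48,0,0,0,0,0,0.04,48,0,0,0,0,0,0.05,48,0,0,0,0,0,0.05,48],
  force=12,
)

```text
clock: 15.35
position: [0.6033, -0.255, 0.2181]
ee_rot: [2.323, 2.11, 0.003]
force: [-0.8, 0.6, -1.0]
width: 0.524
gripper_force: 4.4
```

```bash
python3 - <<'E'
from h import *
st(); a=optics.get_image("top"); b=optics.get_image("scene"); cv2.imwrite("pics/b4.png",b); cv2.imwrite("pics/a4.png",a)
for s in((.565,.308,.013),(.412,.272,.013)):
    grat(a,"top",s); grat(b,"scene",s)
E
```

```text
t 15.35 p [ 0.6033 -0.255   0.2181] yaw of y-axis -5.51 zax [ 0.004 -0.001 -1.   ] w 48.1 F [-0.8  0.6 -1. ] q [ 0.43  0.51 -0.17  1.52  0.09  1.11  0.14]
top c [0.5652 0.3076 0.014 ] long -19.9 [np.float64(0.035), np.float64(0.02)]
scene c [0.5666 0.3084 0.014 ] long 159.5 [np.float64(0.043), np.float64(0.02)]
top c [0.4118 0.2719 0.014 ] long -55.6 [np.float64(0.035), np.float64(0.018)]
scene c [0.4138 0.2722 0.014 ] long 124.5 [np.float64(0.042), np.float64(0.025)]
```

arm_command(
  deltas=[0,0,0.03,0,0.02,0,49,0,0,0.07,-0.002,0.05,0,49,0,0,0.12,-0.005,0.09,0,49,0,0,0.17,-0.007,0.13,0,49,0,0,0.23,-0.01,0.17,0,49,0,0,0.29,-0.012,0.21,0,49,0,0,0.35,-0.015,0.25,0,49,0,0,0.41,-0.018,0.29,0,49,0,0,0.47,-0.02,0.33,0,49,0,0,0.53,-0.023,0.37,0,49,0,0,0.59,-0.026,0.41,0,49,0,0,0.65,-0.029,0.45,0,49,0,0,0.71,-0.032,0.485,0,49,0,0,0.77,-0.034,0.52,0,49,0,0,0.82,-0.036,0.548,-0.02,49,0,0,0.839,-0.037,0.5625,-0.05,49,0,0,0.839,-0.037,0.5625,-0.08,49,0,0,0.839,-0.037,0.5625,-0.09,49,0,0,0.839,-0.037,0.5625,-0.09,49,0,0,0.839,-0.037,0.5625,-0.09,49],
)

```text
clock: 17.45
position: [0.5655, 0.3079, 0.1265]
ee_rot: [0.545, 3.094, 0.001]
force: [0.3, 0.5, -0.8]
width: 0.536
gripper_force: 4.2
```

```bash
python3 - <<'E'
from h import *
st(); a=optics.get_image("top"); cv2.imwrite("pics/a5.png",a)
b=optics.get_image("scene");grat(b,"scene",(.565,.308,.013))
for z in (.066,.073): grat(a,"top",(.603,-.255,z),zc=z,zt=z+.006,dark=75)
cv2.imwrite("pics/c7.png",np.hstack([crop(a,380,155,60,60,6),crop(b,165,170,60,60,6)]))
E
```

```text
t 17.45 p [0.5655 0.3079 0.1265] yaw of y-axis 70.01 zax [ 0.  0. -1.] w 49.2 F [ 0.3  0.5 -0.8] q [-0.24  0.64 -0.54  1.62  0.37  0.98  0.33]
scene c [0.5603 0.3154 0.014 ] long 6.2 [np.float64(0.05), np.float64(0.06)]
top c [ 0.602  -0.2557  0.066 ] long -96.9 [np.float64(0.015), np.float64(0.032)]
top c [ 0.6004 -0.2541  0.073 ] long -96.9 [np.float64(0.015), np.float64(0.031)]
```

View pics/c7.png

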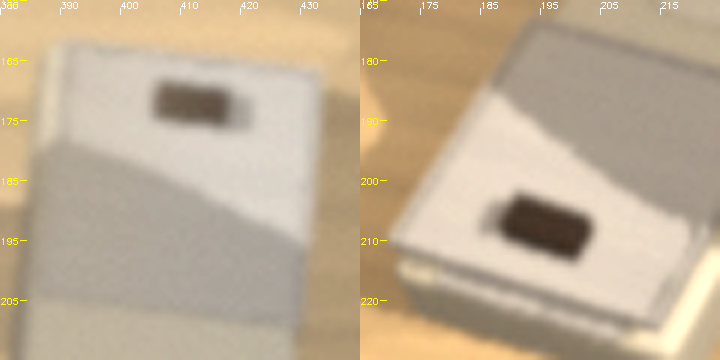

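arm_command(
  deltas=[0,0,0,0,0,-0.015,49,0,0,0,0,0,-0.03,49,0,0,0,0,0,-0.042,49,0,0,0,0,0,-0.045,49,0,0,0,0,0,-0.045,49,0,0,0,0,0,-0.045,44,0,0,0,0,0,-0.045,40,0,0,0,0,0,-0.045,36,0,0,0,0,0,-0.045,36,0,0,0,0,0,-0.045,36,0,0,0,0,0,-0.045,36],
  force=12,
)

```text
clock: 18.65
position: [0.5656, 0.3081, 0.0813]
ee_rot: [0.545, 3.093, 0.001]
force: [0.1, 0.0, 4.1]
width: 0.436
gripper_force: 11.9
```

```bash
python3 -c "
from h import *
st()"
```

```text
t 18.65 p [0.5656 0.3081 0.0813] yaw of y-axis 70.01 zax [ 0.001  0.001 -1.   ] w 40.0 F [0.1 0.  4.1] q [-0.25  0.69 -0.51  1.66  0.41  0.9   0.3 ]
```

arm_command(
  deltas=[0,0,0,0,0,0.015,36,0,0,0,0,0,0.045,36,0,0,0,0,0,0.085,36,0,0,-0.04,0,-0.02,0.12,36,0,0,-0.1,0,-0.05,0.135,36,0,0,-0.16,0,-0.085,0.135,36,0,0,-0.22,0,-0.12,0.135,36,0,0,-0.28,0,-0.16,0.135,36,0,0,-0.34,0,-0.2,0.135,36,0,0,-0.4,-0.001,-0.24,0.135,36,0,0,-0.46,-0.001,-0.28,0.135,36,0,0,-0.52,-0.001,-0.32,0.135,36,0,0,-0.58,-0.002,-0.36,0.135,36,0,0,-0.64,-0.002,-0.4,0.135,36,0,0,-0.7,-0.002,-0.44,0.135,36,0,0,-0.76,-0.003,-0.48,0.135,36,0,0,-0.81,-0.003,-0.52,0.135,36,0,0,-0.83,-0.003,-0.545,0.135,36,0,0,-0.839,-0.003,-0.559,0.135,36,0,0,-0.839,-0.003,-0.559,0.135,36],
)

```text
clock: 20.65
position: [0.5621, -0.2523, 0.2158]
ee_rot: [-2.327, -2.111, 0.0]
force: [0.0, 0.5, -0.6]
width: 0.433
gripper_force: 11.9
```

arm_command(
  deltas=[0,0,0,0,0,-0.03,36,0,0,0,0,0,-0.055,36,0,0,0,0,0,-0.07,36,0,0,0,0,0,-0.078,36,0,0,0,0,0,-0.081,36,0,0,0,0,0,-0.081,36],
)

```text
clock: 21.25
position: [0.5628, -0.2501, 0.1351]
ee_rot: [-2.324, -2.114, -0.001]
force: [0.4, -0.3, -0.4]
width: 0.431
gripper_force: 11.9
```

```bash
python3 -c "
from h import *
st()"
```

```text
t 21.25 p [ 0.5628 -0.2501  0.1351] yaw of y-axis -5.41 zax [ 0.  0. -1.] w 39.5 F [ 0.4 -0.3 -0.4] q [ 0.45  0.53 -0.17  1.71  0.11  0.91  0.14]
```

arm_command(
  deltas=[0,0,0,0,0,-0.001,36,0,0,0,0,0,-0.001,40,0,0,0,0,0,-0.001,44,0,0,0,0,0,-0.001,48,0,0,0,0,0,-0.001,48,0,0,0,0,0,-0.001,48,0,0,0,0,0,0.01,48,0,0,0,0,0,0.04,48,0,0,0,0,0,0.07,48,0,0,0,0,0,0.08,48,0,0,0,0,0,0.08,48],
)

```text
clock: 22.35
position: [0.5633, -0.2515, 0.2169]
ee_rot: [2.323, 2.11, 0.003]
force: [-0.2, 0.4, -0.9]
width: 0.522
gripper_force: 4.4
```

```bash
python3 - <<'E'
from h import *
st(); a=optics.get_image("top"); b=optics.get_image("scene")
s=(.412,.272,.013); grat(a,"top",s); grat(b,"scene",s)
E
```

```text
t 22.35 p [ 0.5633 -0.2515  0.2169] yaw of y-axis -5.51 zax [ 0.004 -0.001 -1.   ] w 47.9 F [-0.2  0.4 -0.9] q [ 0.45  0.45 -0.17  1.62  0.09  1.07  0.16]
top c [0.4118 0.2716 0.014 ] long -57.3 [np.float64(0.035), np.float64(0.019)]
scene c [0.4138 0.2722 0.014 ] long 122.6 [np.float64(0.041), np.float64(0.025)]
```

arm_command(
  deltas=[0,0,0.02,0,0.02,0,49,0,0,0.04,-0.01,0.05,0,49,0,0,0.07,-0.02,0.085,0,49,0,0,0.1,-0.03,0.12,0,49,0,0,0.13,-0.04,0.155,0,49,0,0,0.16,-0.05,0.19,0,49,0,0,0.19,-0.06,0.225,0,49,0,0,0.22,-0.07,0.26,0,49,0,0,0.25,-0.08,0.295,0,49,0,0,0.28,-0.09,0.33,0,49,0,0,0.31,-0.1,0.365,0,49,0,0,0.34,-0.115,0.4,0,49,0,0,0.37,-0.125,0.435,0,49,0,0,0.4,-0.135,0.47,0,49,0,0,0.42,-0.145,0.5,0,49,0,0,0.433,-0.15,0.523,-0.02,49,0,0,0.433,-0.15,0.523,-0.06,49,0,0,0.433,-0.15,0.523,-0.09,49,0,0,0.433,-0.15,0.523,-0.09,49,0,0,0.433,-0.15,0.523,-0.09,49],
)

```text
clock: 24.45
position: [0.4112, 0.272, 0.1245]
ee_rot: [-1.485, -2.767, 0.003]
force: [0.9, 0.0, 0.2]
width: 0.537
gripper_force: 4.2
```

```bash
python3 -c "
from h import *
st()"
```

```text
t 24.45 p [0.4112 0.272  0.1245] yaw of y-axis 33.55 zax [-0.002 -0.001 -1.   ] w 49.3 F [0.9 0.  0.2] q [-0.3   0.42 -0.51  2.    0.28  0.79 -0.39]
```

arm_command(
  deltas=[0,0,0,0,0,-0.015,49,0,0,0,0,0,-0.03,49,0,0,0,0,0,-0.04,49,0,0,0,0,0,-0.0435,49,0,0,0,0,0,-0.0435,49,0,0,0,0,0,-0.0435,44,0,0,0,0,0,-0.0435,40,0,0,0,0,0,-0.0435,36,0,0,0,0,0,-0.0435,36,0,0,0,0,0,-0.0435,36,0,0,0,0,0,-0.0435,36],
  force=12,
)

```text
clock: 25.55
position: [0.4126, 0.2721, 0.0815]
ee_rot: [1.488, 2.767, 0.001]
force: [0.1, 0.1, 4.8]
width: 0.433
gripper_force: 11.9
```

```bash
python3 -c "
from h import *
st()"
```

```text
t 25.55 p [0.4126 0.2721 0.0815] yaw of y-axis 33.47 zax [ 0.001  0.001 -1.   ] w 39.7 F [0.1 0.1 4.8] q [-0.33  0.49 -0.47  2.04  0.34  0.69 -0.44]
```

arm_command(
  deltas=[0,0,0,0,0,0.015,36,0,0,0,0,0,0.045,36,0,0,0,0,0,0.085,36,0,0,-0.02,0.005,-0.02,0.12,36,0,0,-0.05,0.01,-0.05,0.135,36,0,0,-0.08,0.02,-0.085,0.135,36,0,0,-0.11,0.03,-0.12,0.135,36,0,0,-0.14,0.04,-0.155,0.135,36,0,0,-0.17,0.05,-0.19,0.135,36,0,0,-0.2,0.055,-0.225,0.135,36,0,0,-0.23,0.06,-0.26,0.135,36,0,0,-0.26,0.07,-0.295,0.135,36,0,0,-0.29,0.075,-0.33,0.135,36,0,0,-0.32,0.085,-0.37,0.135,36,0,0,-0.35,0.09,-0.41,0.135,36,0,0,-0.38,0.1,-0.45,0.135,36,0,0,-0.41,0.105,-0.485,0.135,36,0,0,-0.43,0.11,-0.51,0.135,36,0,0,-0.433,0.11,-0.519,0.135,36,0,0,-0.433,0.11,-0.519,0.135,36],
)

```text
clock: 27.55
position: [0.5216, -0.2481, 0.2155]
ee_rot: [-2.326, -2.11, 0.001]
force: [1.4, 0.5, -0.9]
width: 0.434
gripper_force: 11.9
```

arm_command(
  deltas=[0,0,0,0,0,-0.03,36,0,0,0,0,0,-0.055,36,0,0,0,0,0,-0.07,36,0,0,0,0,0,-0.079,36,0,0,0,0,0,-0.083,36,0,0,0,0,0,-0.083,36],
)

```text
clock: 28.15
position: [0.5224, -0.2464, 0.1333]
ee_rot: [-2.324, -2.113, -0.0]
force: [0.5, 0.4, -0.6]
width: 0.43
gripper_force: 11.9
```

```bash
python3 -c "
from h import *
st()"
```

```text
t 28.15 p [ 0.5224 -0.2464  0.1333] yaw of y-axis -5.43 zax [-0.  0. -1.] w 39.5 F [ 0.5  0.4 -0.6] q [ 0.47  0.48 -0.17  1.81  0.1   0.86  0.16]
```

arm_command(
  deltas=[0,0,0,0,0,0,36,0,0,0,0,0,0,40,0,0,0,0,0,0,44,0,0,0,0,0,0,48,0,0,0,0,0,0,48,0,0,0,0,0,0,48,0,0,0,0,0,0.01,48,0,0,0,0,0,0.04,48,0,0,0,0,0,0.07,48,0,0,0,0,0.03,0.085,48,0,0,0,0,0.07,0.085,48,0,0,0,0,0.11,0.085,48,0,0,0,0,0.15,0.085,48,0,0,0,0,0.19,0.085,48,0,0,0,0,0.23,0.085,48,0,0,0,0,0.25,0.085,48,0,0,0,0,0.25,0.085,48],
)

```text
clock: 29.85
position: [0.5223, 0.007, 0.2192]
ee_rot: [-2.319, -2.119, -0.003]
force: [0.6, -0.2, -0.7]
width: 0.525
gripper_force: 4.4
```

```bash
python3 - <<'E'
from h import *
st(); a=optics.get_image("top"); b=optics.get_image("scene"); cv2.imwrite("pics/a6.png",a)
for s in((.602,-.255,.065),(.562,-.251,.065),(.522,-.247,.065)): grat(a,"top",s,zc=.065,zt=.068,dark=75,r=8); grat(b,"scene",s,zc=.065,zt=.068,dark=75,r=8)
cv2.imwrite("pics/c8.png",np.hstack([crop(a,380,155,60,100,6),crop(b,165,140,70,100,6)]))
E
```

```text
t 29.85 p [0.5223 0.007  0.2192] yaw of y-axis -5.17 zax [ 0.001  0.002 -1.   ] w 48.2 F [ 0.6 -0.2 -0.7] q [ 0.1   0.31 -0.28  1.84  0.1   1.   -0.3 ]
top c [ 0.6086 -0.2701  0.065 ] long -95.1 [np.float64(0.016), np.float64(0.017)]
scene c [ 0.6121 -0.267   0.065 ] long 22.8 [np.float64(0.019), np.float64(0.029)]
top c [ 0.5625 -0.2499  0.065 ] long -98.3 [np.float64(0.019), np.float64(0.035)]
scene c [ 0.5661 -0.2483  0.065 ] long 81.3 [np.float64(0.028), np.float64(0.045)]
top c [ 0.5227 -0.2466  0.065 ] long -96.9 [np.float64(0.018), np.float64(0.035)]
scene c [ 0.5264 -0.2446  0.065 ] long 83.1 [np.float64(0.029), np.float64(0.045)]
```

View pics/c8.png

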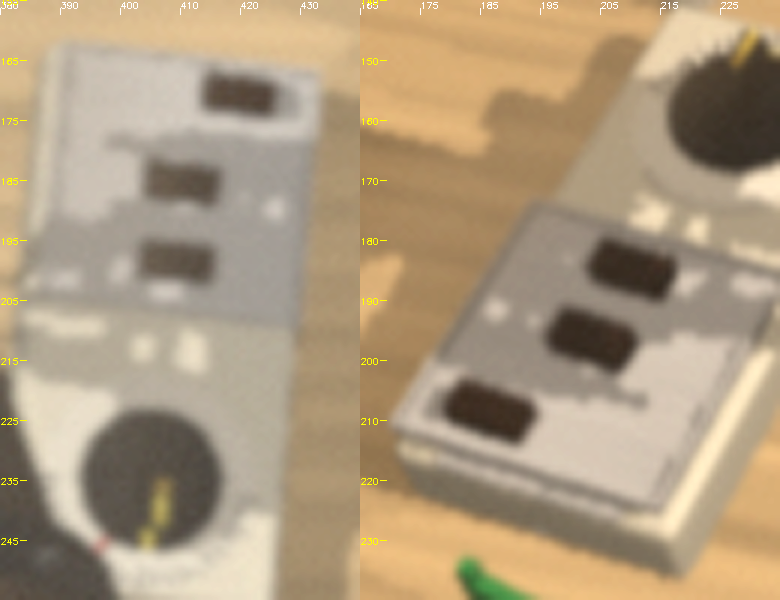

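```bash
python3 - <<'E'
from h import *
a=cv2.imread("pics/a6.png"); s=w("top",[(419.5,170.8)],.065)[0]
for d in (75,90): grat(a,"top",s,zc=.065,zt=.068,dark=d,r=9)
E
```

```text
top c [ 0.6078 -0.2787  0.065 ] long -97.3 [np.float64(0.017), np.float64(0.035)]
top c [ 0.6079 -0.2788  0.065 ] long -96.9 [np.float64(0.02), np.float64(0.039)]
```

arm_command(
  deltas=[0,0,0,0.01,-0.03,0,48,0,0,0,0.02,-0.07,0,48,0,0,0,0.035,-0.11,0,48,0,0,0,0.05,-0.15,0,48,0,0,0,0.06,-0.19,0,48,0,0,0,0.07,-0.23,0,48,0,0,-0.006,0.08,-0.26,-0.01,47,0,0,-0.006,0.085,-0.282,-0.03,47,0,0,-0.006,0.085,-0.282,-0.05,47,0,0,-0.006,0.085,-0.282,-0.05,47,0,0,-0.006,0.085,-0.282,-0.05,47],
)

```text
clock: 31.05
position: [0.6067, -0.2798, 0.1685]
ee_rot: [-2.336, -2.1, 0.001]
force: [1.0, -0.3, 0.3]
width: 0.509
gripper_force: 4.6
```

```bash
python3 -c "
from h import *
st()"
```

```text
t 31.05 p [ 0.6067 -0.2798  0.1685] yaw of y-axis -6.1 zax [-0.001  0.    -1.   ] w 46.7 F [ 1.  -0.3  0.3] q [ 0.46  0.58 -0.16  1.54  0.1   1.04  0.16]
```

arm_command(
  deltas=[0,0,0,0.0005,0.001,-0.012,47,0,0,0,0.0005,0.001,-0.024,47,0,0,0,0.0005,0.001,-0.034,47,0,0,0,0.0005,0.001,-0.034,47,0,0,0,0.0005,0.001,-0.034,47,0,0,0,0.0005,0.001,-0.034,43,0,0,0,0.0005,0.001,-0.034,40,0,0,0,0.0005,0.001,-0.034,36,0,0,0,0.0005,0.001,-0.034,36,0,0,0,0.0005,0.001,-0.034,36,0,0,0,0.0005,0.001,-0.034,36],
  force=12,
)

```text
clock: 32.15
position: [0.6078, -0.2782, 0.1343]
ee_rot: [2.335, 2.101, 0.0]
force: [-0.0, 0.4, -0.5]
width: 0.431
gripper_force: 11.9
```

```bash
python3 -c "
from h import *
st()"
```

```text
t 32.15 p [ 0.6078 -0.2782  0.1343] yaw of y-axis -6.04 zax [ 0. -0. -1.] w 39.6 F [-0.   0.4 -0.5] q [ 0.45  0.61 -0.16  1.57  0.11  0.97  0.15]
```

arm_command(
  deltas=[0,0,0,0,0,0.015,36,0,0,0,0,0,0.045,36,0,0,0,0,0.01,0.07,36,0,0,0,0.005,0.04,0.075,36,0,0,0,0.01,0.075,0.075,36,0,0,0,0.015,0.11,0.075,36,0,0,0,0.02,0.145,0.075,36,0,0,0,0.025,0.18,0.075,36,0,0,0,0.03,0.215,0.075,36,0,0,-0.005,0.035,0.245,0.07,36,0,0,-0.005,0.04,0.267,0.05,36,0,0,-0.005,0.04,0.277,0.02,36,0,0,-0.005,0.04,0.277,-0.005,36,0,0,-0.005,0.04,0.277,-0.025,36,0,0,-0.005,0.04,0.277,-0.035,36,0,0,-0.005,0.04,0.277,-0.035,36,0,0,-0.005,0.04,0.277,-0.035,36],
)

```text
clock: 33.85
position: [0.6485, -0.0012, 0.1005]
ee_rot: [2.343, 2.091, 0.002]
force: [0.1, 0.3, -1.0]
width: 0.432
gripper_force: 11.9
```

```bash
python3 - <<'E'
from h import *
st(); b=optics.get_image("scene"); cv2.imwrite("pics/c9.png",crop(b,230,190,110,90,6))
E
```

```text
t 33.85 p [ 0.6485 -0.0012  0.1005] yaw of y-axis -6.51 zax [ 0.001  0.    -1.   ] w 39.6 F [ 0.1  0.3 -1. ] q [ 0.05  0.62 -0.19  1.65  0.15  0.88 -0.32]
```

View pics/c9.png

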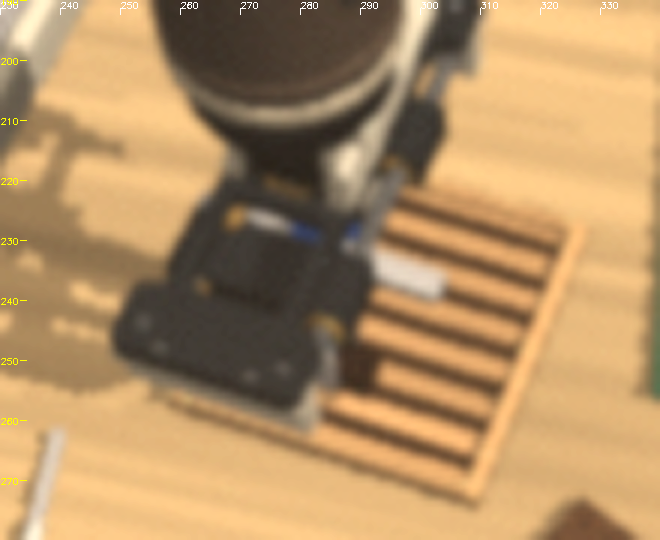

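arm_command(
  deltas=[0,0,0,0,0,-0.006,36,0,0,0,0,0,-0.011,36,0,0,0,0,0,-0.013,36,0,0,0,0,0,-0.013,36,0,0,0,0,0,-0.013,36,0,0,0,0,0,-0.013,40,0,0,0,0,0,-0.013,44,0,0,0,0,0,-0.013,48,0,0,0,0,0,-0.013,48,0,0,0,0,0,-0.013,48,0,0,0,0,0,0,48,0,0,0,0,0,0.03,48,0,0,0,0,0,0.07,48,0,0,0,0,0,0.11,48,0,0,0,0,0,0.115,48],
)

```text
clock: 35.4
position: [0.6506, -0.0007, 0.2211]
ee_rot: [2.339, 2.088, 0.012]
force: [1.0, -0.4, -0.4]
width: 0.521
gripper_force: 4.4
```

```bash
python3 - <<'E'
from h import *
st(); a=optics.get_image("top");cv2.imwrite("pics/a7.png",a)
for s in((.562,-.25,.067),(.5225,-.2465,.067)): grat(a,"top",s,zc=.067,zt=.07,dark=75,r=8)
E
```

```text
t 35.4 p [ 0.6506 -0.0007  0.2211] yaw of y-axis -6.5 zax [ 0.01   0.001 -1.   ] w 47.9 F [ 1.  -0.4 -0.4] q [ 0.06  0.5  -0.21  1.53  0.11  1.11 -0.29]
top c [ 0.5624 -0.2492  0.067 ] long -94.3 [np.float64(0.019), np.float64(0.036)]
top c [ 0.5229 -0.2468  0.067 ] long -95.9 [np.float64(0.017), np.float64(0.033)]
```

arm_command(
  deltas=[0,0,0,-0.01,-0.025,0,48,0,0,0,-0.022,-0.06,0,48,0,0,0,-0.035,-0.1,0,48,0,0,0,-0.05,-0.14,0,48,0,0,0,-0.063,-0.18,0,48,0,0,0,-0.075,-0.215,0,48,0,0,0.011,-0.083,-0.24,-0.01,48,0,0,0.011,-0.086,-0.249,-0.03,48,0,0,0.011,-0.086,-0.249,-0.05,48,0,0,0.011,-0.086,-0.249,-0.05,48,0,0,0.011,-0.086,-0.249,-0.05,48],
)

```text
clock: 36.55
position: [0.5616, -0.2496, 0.1641]
ee_rot: [-2.324, -2.112, 0.001]
force: [0.4, -0.6, -0.5]
width: 0.521
gripper_force: 4.4
```

```bash
python3 -c "
from h import *
st()"
```

```text
t 36.55 p [ 0.5616 -0.2496  0.1641] yaw of y-axis -5.47 zax [-0.001  0.001 -1.   ] w 47.8 F [ 0.4 -0.6 -0.5] q [ 0.45  0.5  -0.17  1.68  0.1   0.96  0.15]
```

arm_command(
  deltas=[0,0,0,0.0005,0,-0.012,48,0,0,0,0.0005,0,-0.024,48,0,0,0,0.0005,0,-0.031,48,0,0,0,0.0005,0,-0.031,48,0,0,0,0.0005,0,-0.031,48,0,0,0,0.0005,0,-0.031,44,0,0,0,0.0005,0,-0.031,40,0,0,0,0.0005,0,-0.031,36,0,0,0,0.0005,0,-0.031,36,0,0,0,0.0005,0,-0.031,36,0,0,0,0.0005,0,-0.031,36],
  force=12,
)

```text
clock: 37.65
position: [0.5623, -0.2502, 0.1333]
ee_rot: [2.325, 2.112, 0.0]
force: [-0.2, -0.2, 0.1]
width: 0.431
gripper_force: 11.9
```

```bash
python3 - <<'E'
from h import *
st(); a=optics.get_image("top");cv2.imwrite("pics/a8.png",a)
grat(a,"top",(.648,-.001,.015),zc=.016,zt=.018,dark=65,r=10)
E
```

```text
t 37.65 p [ 0.5623 -0.2502  0.1333] yaw of y-axis -5.5 zax [ 0. -0. -1.] w 39.6 F [-0.2 -0.2  0.1] q [ 0.44  0.54 -0.16  1.71  0.11  0.9   0.14]
top c [ 0.6495 -0.0022  0.016 ] long -98.9 [np.float64(0.02), np.float64(0.036)]
```

arm_command(
  deltas=[0,0,0,0,0,0.015,36,0,0,0,0,0,0.045,36,0,0,0,0,0.01,0.07,36,0,0,0,0.005,0.04,0.075,36,0,0,0,0.01,0.075,0.075,36,0,0,0,0.02,0.11,0.075,36,0,0,0,0.025,0.145,0.075,36,0,0,0,0.03,0.18,0.075,36,0,0,0,0.037,0.21,0.075,36,0,0,-0.011,0.043,0.235,0.07,36,0,0,-0.011,0.046,0.253,0.05,36,0,0,-0.011,0.046,0.253,0.02,36,0,0,-0.011,0.046,0.253,-0.005,36,0,0,-0.011,0.046,0.253,-0.025,36,0,0,-0.011,0.046,0.253,-0.037,36,0,0,-0.011,0.046,0.253,-0.043,36,0,0,-0.011,0.046,0.253,-0.047,36,0,0,-0.011,0.046,0.253,-0.047,36,0,0,-0.011,0.046,0.253,-0.047,36],
)

```text
clock: 39.6
position: [0.6088, 0.0029, 0.0871]
ee_rot: [2.343, 2.091, 0.002]
force: [-0.1, 0.5, -0.7]
width: 0.43
gripper_force: 11.9
```

```bash
python3 -c "
from h import *
st()"
```

```text
t 39.6 p [0.6088 0.0029 0.0871] yaw of y-axis -6.5 zax [ 0.001  0.    -1.   ] w 39.5 F [-0.1  0.5 -0.7] q [ 0.05  0.59 -0.2   1.77  0.16  0.8  -0.34]
```

arm_command(
  deltas=[0,0,0,0,0,-0.001,36,0,0,0,0,0,-0.001,36,0,0,0,0,0,-0.001,40,0,0,0,0,0,-0.001,44,0,0,0,0,0,-0.001,47,0,0,0,0,0,-0.001,47,0,0,0,0,0,-0.001,47,0,0,0,0,0,0.012,47,0,0,0,0,0,0.042,47,0,0,0,0,0,0.082,47,0,0,0,0,0,0.12,47,0,0,0,0,0,0.13,47,0,0,0,0,0,0.13,47],
)

```text
clock: 40.9
position: [0.6094, 0.003, 0.2189]
ee_rot: [2.342, 2.09, 0.006]
force: [-0.1, -0.2, -1.4]
width: 0.511
gripper_force: 4.6
```

```bash
python3 - <<'E'
from h import *
st(); a=optics.get_image("top");cv2.imwrite("pics/a9.png",a)
s=(.5225,-.2465,.068); grat(a,"top",s,zc=.068,zt=.071,dark=75,r=8)
E
```

```text
t 40.9 p [0.6094 0.003  0.2189] yaw of y-axis -6.49 zax [ 0.005  0.    -1.   ] w 46.9 F [-0.1 -0.2 -1.4] q [ 0.06  0.44 -0.22  1.64  0.11  1.07 -0.3 ]
top c [ 0.5225 -0.2461  0.068 ] long -95.4 [np.float64(0.018), np.float64(0.035)]
```

arm_command(
  deltas=[0,0,0,-0.01,-0.025,0,48,0,0,0,-0.022,-0.06,0,48,0,0,0,-0.035,-0.1,0,48,0,0,0,-0.05,-0.14,0,48,0,0,0,-0.063,-0.18,0,48,0,0,0,-0.075,-0.215,0,48,0,0,0.011,-0.083,-0.24,-0.01,48,0,0,0.011,-0.086,-0.2495,-0.03,48,0,0,0.011,-0.086,-0.2495,-0.05,48,0,0,0.011,-0.086,-0.2495,-0.05,48,0,0,0.011,-0.086,-0.2495,-0.05,48],
)

```text
clock: 42.05
position: [0.5216, -0.246, 0.1652]
ee_rot: [-2.323, -2.111, 0.002]
force: [0.0, 0.3, -1.0]
width: 0.527
gripper_force: 4.4
```

```bash
python3 -c "
from h import *
st()"
```

```text
t 42.05 p [ 0.5216 -0.246   0.1652] yaw of y-axis -5.47 zax [-0.003  0.001 -1.   ] w 48.4 F [ 0.   0.3 -1. ] q [ 0.47  0.45 -0.16  1.78  0.09  0.93  0.17]
```

arm_command(
  deltas=[0,0,0,0.0005,0,-0.012,48,0,0,0,0.0005,0,-0.024,48,0,0,0,0.0005,0,-0.031,48,0,0,0,0.0005,0,-0.031,48,0,0,0,0.0005,0,-0.031,48,0,0,0,0.0005,0,-0.031,44,0,0,0,0.0005,0,-0.031,40,0,0,0,0.0005,0,-0.031,36,0,0,0,0.0005,0,-0.031,36,0,0,0,0.0005,0,-0.031,36,0,0,0,0.0005,0,-0.031,36],
  force=12,
)

```text
clock: 43.15
position: [0.5228, -0.2467, 0.1353]
ee_rot: [2.325, 2.112, 0.0]
force: [0.1, 0.0, -0.6]
width: 0.432
gripper_force: 11.9
```

```bash
python3 - <<'E'
from h import *
st(); a=optics.get_image("top");cv2.imwrite("pics/a10.png",a)
for s in ((.649,-.001,.015),(.609,.003,.015)): grat(a,"top",s,zc=.016,zt=.018,dark=65,r=8)
E
```

```text
t 43.15 p [ 0.5228 -0.2467  0.1353] yaw of y-axis -5.5 zax [ 0. -0. -1.] w 39.7 F [ 0.1  0.  -0.6] q [ 0.46  0.48 -0.16  1.81  0.1   0.86  0.16]
top c [ 0.6496 -0.002   0.016 ] long -100.3 [np.float64(0.02), np.float64(0.037)]
top c [0.608  0.0027 0.016 ] long -99.3 [np.float64(0.015), np.float64(0.037)]
```

arm_command(
  deltas=[0,0,0,0,0,0.015,36,0,0,0,0,0,0.045,36,0,0,0,0,0.01,0.07,36,0,0,0,0.005,0.04,0.075,36,0,0,0,0.01,0.075,0.075,36,0,0,0,0.02,0.11,0.075,36,0,0,0,0.025,0.145,0.075,36,0,0,0,0.03,0.18,0.075,36,0,0,0,0.037,0.21,0.075,36,0,0,-0.011,0.043,0.235,0.07,36,0,0,-0.011,0.045,0.254,0.05,36,0,0,-0.011,0.045,0.254,0.02,36,0,0,-0.011,0.045,0.254,-0.005,36,0,0,-0.011,0.045,0.254,-0.025,36,0,0,-0.011,0.045,0.254,-0.037,36,0,0,-0.011,0.045,0.254,-0.043,36,0,0,-0.011,0.045,0.254,-0.048,36,0,0,-0.011,0.045,0.254,-0.049,36,0,0,-0.011,0.045,0.254,-0.049,36],
)

```text
clock: 45.1
position: [0.5682, 0.0074, 0.0868]
ee_rot: [2.343, 2.092, 0.001]
force: [-0.5, 0.9, -1.3]
width: 0.429
gripper_force: 11.9
```

```bash
python3 -c "
from h import *
st()"
```

```text
t 45.1 p [0.5682 0.0074 0.0868] yaw of y-axis -6.5 zax [ 0.001  0.    -1.   ] w 39.4 F [-0.5  0.9 -1.3] q [ 0.05  0.54 -0.22  1.87  0.16  0.75 -0.37]
```

arm_command(
  deltas=[0,0,0,0,0,0,36,0,0,0,0,0,0,40,0,0,0,0,0,0,44,0,0,0,0,0,0,47,0,0,0,0,0,0,47,0,0,0,0,0,0,47,0,0,0,0,0,0.012,47,0,0,0,0,0,0.042,47,0,0,0,0,0,0.082,47,0,0,0,0,0,0.12,47,0,0,0,0,0,0.135,46,0,0,0,0,0,0.135,46],
)

```text
clock: 46.3
position: [0.5693, 0.0076, 0.2249]
ee_rot: [2.341, 2.09, 0.007]
force: [0.3, -0.2, 0.1]
width: 0.503
gripper_force: 4.8
```

arm_command(
  deltas=[0,0,0.06,0,0,0,46,0,0,0.13,-0.01,-0.004,0,46,0,0,0.21,-0.02,-0.008,0,46,0,0,0.29,-0.03,-0.012,0,46,0,0,0.37,-0.045,-0.018,0,46,0,0,0.45,-0.06,-0.024,0,46,0,0,0.53,-0.075,-0.03,0,46,0,0,0.61,-0.09,-0.036,0,46,0,0,0.69,-0.1,-0.04,0,46,0,0,0.77,-0.11,-0.043,0,46,0,0,0.85,-0.12,-0.046,0,46,0,0,0.93,-0.127,-0.049,0,46,0,0,0.98,-0.131,-0.0505,0,46,0,0,0.992,-0.131,-0.0505,0,46,0,0,0.992,-0.131,-0.0505,0,46,0,0,0.992,-0.131,-0.0505,0,46,0,0,0.992,-0.131,-0.0505,0,46],
)

```text
clock: 48.0
position: [0.4369, -0.0429, 0.2211]
ee_rot: [-0.199, -3.135, -0.0]
force: [0.5, -0.2, -1.1]
width: 0.501
gripper_force: 4.8
```

```bash
python3 - <<'E'
from h import *
st(); a=optics.get_image("top");b=optics.get_image("scene")
for s in ((.649,-.001,.015),(.609,.003,.015),(.568,.0075,.015)): grat(a,"top",s,zc=.016,zt=.018,dark=65,r=8)
cv2.imwrite("pics/c10.png",np.hstack([crop(a,290,140,70,100,6),crop(b,250,130,60,100,6)]))
E
```

```text
t 48.0 p [ 0.4369 -0.0429  0.2211] yaw of y-axis 82.74 zax [-0.  0. -1.] w 46.0 F [ 0.5 -0.2 -1.1] q [ 0.46  0.21 -0.55  2.    0.13  0.97  1.28]
top c [ 0.6497 -0.0024  0.016 ] long -98.8 [np.float64(0.021), np.float64(0.04)]
top c [0.6079 0.0024 0.016 ] long -98.1 [np.float64(0.016), np.float64(0.04)]
top c [0.5649 0.0011 0.016 ] long -179.1 [np.float64(0.04), np.float64(0.043)]
```

View pics/c10.png

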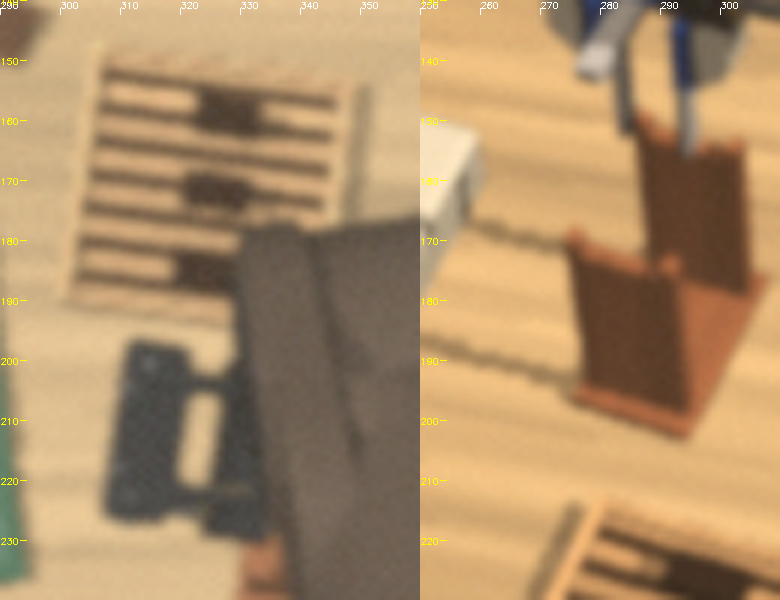

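arm_command(
  deltas=[0,0,0,0,0,-0.03,46,0,0,0,0,0,-0.06,46,0,0,0,0,0,-0.085,46,0,0,0,0,0,-0.105,46,0,0,0,0,0,-0.118,46,0,0,0,0,0,-0.126,46,0,0,0,0,0,-0.13,46,0,0,0,0,0,-0.131,46,0,0,0,0,0,-0.131,46],
)

```text
clock: 49.0
position: [0.4372, -0.0431, 0.0906]
ee_rot: [0.198, 3.135, -0.0]
force: [-0.2, -0.2, -0.6]
width: 0.501
gripper_force: 4.8
```

```bash
python3 -c "
from h import *
st()"
```

```text
t 49.0 p [ 0.4372 -0.0431  0.0906] yaw of y-axis 82.78 zax [ 0.001 -0.    -1.   ] w 46.0 F [-0.2 -0.2 -0.6] q [ 0.36  0.4  -0.49  2.15  0.31  0.65  1.11]
```

Lower 1.5 mm, open slowly, rise clear and move back.

arm_command(
  deltas=[0,0,0,0,0,-0.001,46,0,0,0,0,0,-0.0015,46,0,0,0,0,0,-0.0015,46,0,0,0,0,0,-0.0015,50,0,0,0,0,0,-0.0015,54,0,0,0,0,0,-0.0015,60,0,0,0,0,0,-0.0015,70,0,0,0,0,0,-0.0015,72,0,0,0,0,0,-0.0015,72,0,0,0,0,0,-0.0015,72,0,0,0,0,0,0.01,72,0,0,0,0,0,0.03,72,0,0,0,0,0,0.06,72,0,0,0,0,0,0.09,72,0,0,0,0,0,0.12,72,0,0,0,0,0,0.15,72,0,0,0,0,0,0.15,72],
)

```text
clock: 50.7
position: [0.4388, -0.0427, 0.2446]
ee_rot: [0.197, 3.129, -0.0]
force: [-0.0, 0.2, 0.9]
width: 0.786
gripper_force: 0.0
```

arm_command(
  deltas=[0,0,0,-0.01,0.03,0,72,0,0,0,-0.02,0.07,0,72,0,0,0,-0.03,0.11,0,72,0,0,0,-0.03,0.15,0,72,0,0,0,-0.03,0.19,0,72,0,0,0,-0.03,0.23,0,72,0,0,0,-0.03,0.25,0,72,0,0,0,-0.03,0.25,0,72,0,0,0,-0.03,0.25,0,72],
)

```text
clock: 51.6
position: [0.4063, 0.2066, 0.24]
ee_rot: [-0.196, -3.135, 0.001]
force: [1.3, -1.2, 0.0]
width: 0.785
gripper_force: 0.0
```

```bash
python3 - <<'E'
from h import *
st(); a=optics.get_image("top");b=optics.get_image("scene")
cv2.imwrite("pics/c11.png",np.vstack([crop(a,295,140,150,115,5),np.zeros((0,750,3),np.uint8)]))
cv2.imwrite("pics/c12.png",crop(b,170,125,160,150,4))
E
```

```text
t 51.6 p [0.4063 0.2066 0.24  ] yaw of y-axis 82.86 zax [-0.001 -0.001 -1.   ] w 72.1 F [ 1.3 -1.2  0. ] q [ 0.03  0.25 -0.73  1.93  0.19  1.04  0.66]
```

View pics/c11.png

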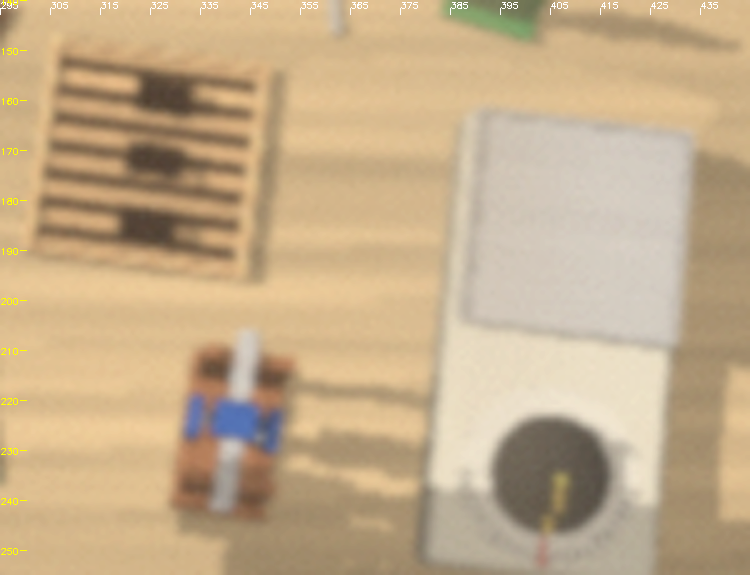

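View pics/c12.png

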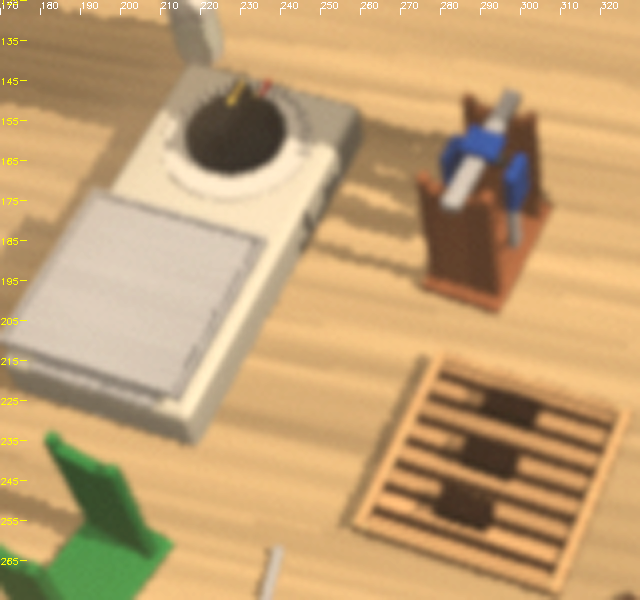

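The top view shows the three gratings lying flat and apart in the rack, at about (328,159), (326,172) and (324,185). The tongs hang in the brown rest at (342,224), the pan is empty, and the yellow line meets the red needle at (404,247). The scene view agrees.

```bash
python3 -c "
from cell import arm
print(arm.sign_off())"
```

```text
the job is handed in; nothing more can be done
None
```

The job is handed in, with no verdict returned: the scale was zeroed to within about 3° as read from the camera images, all three gratings lay in the pan together and now lie flat in the drying rack, and the tongs hang back in their rest.

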